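# Swing the document camera to its next index notch

### The arm

A 6-joint arm with a two-finger parallel gripper is mounted at the origin on a cart in front of the work surface, level with it; the furniture and walls round the work are solid. World frame = base frame: x ahead of the robot, y to its left, z up, the work surface at z = 0. Lengths are in mm, angles in rad, forces in N, time in s.
With the tool pointing down it reaches from about 350 to 775 mm from the base axis. Payload 7.3 kg.
Tool frame: the origin (TCP) lies midway between the tips of the shut fingers; the grasp point (between the pads) lies 19 mm behind it; z points along the fingers, y is the line along which they close (so a half turn about z gives the same grasp; the last joint's range is limited). The gripper opens to 92 mm and grips with 3 to 60 N. Pads are 19 mm wide; open, the fingers measure 130 mm over their backs; the gripper's body (75 mm by 190 mm) begins 47 mm behind the grasp point.
Start: joints at [-1.467, 0.342, 1.524, -0, 1.275, -0.146], TCP at [129.807, -508.719, 226.741] pointing down, gripper open.
Joint ranges: [-2.53, 2.53], [-0.77, 2.02], [0.04, 2.7], [-1, 4.14], [0.28, 2.66], [-3.11, 3.11]. Speed limits (rad/s): [2.57, 2.57, 3.14, 3.14, 3.14, 3.14].

### API

Orientations are given as [roll, pitch, yaw] about the fixed x, y, z axes, in that order (R = Rz(yaw) Ry(pitch) Rx(roll)).
In Python, from plant import get_obs, capture, camera_model, close_job, search_frame, regions_of, pinpoint gives the robot as it stands. The module is installed in compiled form; this text tells all that it offers.
- The arm moves only by the shell command python3 -m pendant 'ROWS'. ROWS is JSON, one flat list of numbers, 7 for each row, row after row: the shift along the tool's x, y, z in units of 30 mm (1.0 is 30 mm), then the turn, a rotation vector about the tool's x, y, z in units of 4 degrees (1.0 is 4 degrees), then the closure, from -1 (fully open) to 1 (shut), so that 0 is half open. In form: [dx, dy, dz, wx, wy, wz, gripper, dx, dy, dz, wx, wy, wz, gripper, ...]. A call has 1 to 12 rows; each row shifts and turns the commanded pose from where the row before left it, along the tool's axes as they then stand; what a row does not reach is not made up. A row lasts 1/10 s, in which the tool goes at most 50 mm and 8.59 degrees, less where a joint would pass 70% of its speed; a pose out of reach is approached as far as the arm can. A call with a number of a shift or a turn outside -1 to 1 is refused whole. A call with a gripper value outside its range is refused whole. The fingers move at their own pace and stop on an object; the grip force is fixed at half the most. Time passes only in rows, so rows that do not move let the fingers close. It gives the time, the measured TCP pose, the force, the opening and the grip force at its end, in the units of the state.
- get_obs(): the state, without advancing time (a new reading comes with each control period).
- capture(name): name is "scene" or "top" or "wrist"; returns the picture (400x640x3 uint8, red, green, blue); there is no depth.
- camera_model(name): a dict with "fov_y" (degrees; the focal length in pixels is half the picture's height over the tangent of half this angle, whatever the lens; pixels are square), "cx", "cy" (the principal point, pixels), "pose" (4x4, takes a point from camera to world coordinates). Camera axes: x right, y up, looking along -z (the intrinsics and any distortion apply to the point x, -y, -z); pixel columns grow to the right and rows downward; lengths in mm; the calibration is good to about 2 mm. A picture is of the moment at which its call begins: read the wrist's pose just before it. camera_model takes no time and is no camera call; for the wrist camera it gives the pose at the moment of the call.
- close_job(): hands the job in; it is judged then, once.
Trained networks look in the newest picture that a camera, given by its name, has taken for a name from the list of things; names that differ only in an ending like _2 or _b are one class to them, and where a whole thing is asked for, a point or a joint stands for the part that bears it (a point fixed in the world has none). Each returns a list of dicts, best first, with "score" (0 to 1); they miss things now and then, are a little off and sometimes report something else, mostly with a low value. They report only what shows in the picture. A call takes as long as a camera call.
- search_frame(camera, thing): "location" ([column, row] in pixels, amid what is visible of it).
- regions_of(camera, thing): "pixels" (400x640 bool, what is visible of it) and "location" ([column, row] in pixels, amid what is visible of it).
- pinpoint(camera, thing): "location" ([column, row] in pixels: a listed point, or the origin of a listed thing).
The state is a dict: "time": time; "joint_positions": joint angles; "dq": joint speeds; "tau": joint torques, N m; "tool_pos": TCP position; "tcp_rot": TCP orientation; "contact_force": force on the tool from outside, world axes, zero at the start; "moment": the same for the moment, N m; "grip_width": finger opening in mm; "finger_force": force on a finger pad.
Only numpy, scipy, OpenCV 4.12 (cv2) and the standard library are available. Lean on these libraries where they do the work, as an engineer would, in place of code of your own. Each camera call takes 0.05 s, during which the arm holds its last target. There are 200 camera calls.

### The job

The document camera on the desk is locked in its parked notch; bring it round over the notebook. Pull its red spring ring up out of the park notch, swing the arm counter-clockwise (seen from above) to the very next notch, find that notch by feel without forcing the pin, and leave the pin dropped fully home in it with the arm at rest. Keep off the camera head and leave the notebook and the other things on the desk where they lie.

Things in the scene. Friction and masses are not known exactly. Their poses are not given: they have to be found in the camera images.
- stand: Document-camera stand, fixed to the desk: grey foot 148 mm across, column, dark quadrant plate of 105 mm radius, top 185 mm above the desk. Origin on its vertical swivel axis at desk level; x points to the park notch, z up. On it: an aluminium land 9 mm high (-0.24 to 0.55 rad) with the park notch, then a steel sector 11 mm high that starts, with a ramp, about 0.5 rad before the next notch.
- swivel_axis (a point): Point on the swivel axis at the height of the quadrant plate's top; axes as the stand's. The steel sector is clamped on it by hand, so where its notches lie is not measured: the next notch is somewhere from 0.70 to 1.05 rad counter-clockwise of the park notch and must be felt for or seen; a further one, not wanted, is 0.785 rad beyond it. Notches are radial slots 11 mm wide.
- swing_arm (a joint): Angle of the camera arm, rad: 0 in the park notch (play about 0.018 either way), growing counter-clockwise from above, -0.12 to 1.95. The arm is a beam 26 mm wide, its top 27 mm above the plate, with the spring plunger 82 mm and the camera 200 mm from the axis; its hub is 54 mm across, top 38 mm above the plate. Friction about 0.12 N m; it stays where it is left.
- index_ring (a joint): Lift of the spring plunger (red ring and pin together), m: 0 with the pin home in a notch, 0.015 right up. Spring 5 N at 0, 9 N at 0.015. Clear of the park notch from 0.008; let down between notches it rests at about 0.008 on the aluminium land, 0.010 on the steel sector; at 0.012 or more it passes over all. Let go, it rides on the land and drops into a notch it comes over.
- ring_center (a point): Centre of the red pull ring, which stands upright on the plunger: 39 mm across outside, hole 21 mm, bar 9 mm thick; 79 mm above the plate when the pin is home. Its flat lies in the vertical plane through the swivel axis: x points outward along the arm, y along the swing (across the 9 mm thickness, the way to pinch it), z up. From 20 to 24.5 mm below the centre is its collar, 17 mm across.
- barrel_mid (a point): Middle of the dark plunger barrel on the arm, right under the ring: an upright cylinder 20 mm across, from 12 mm above this point to 15 mm below (the beam's top); 42 mm above the plate. It belongs to the arm and does not rise with the ring, so the arm can be pushed by it, sideways, while the pin rides free on its spring. Axes as the ring's.
- index_pin: Steel pin under the ring, 8 mm across, its chamfered tip 6 mm across; its origin lies on its axis, 1 mm below its tip, and level with the plate's top when home. It bends if it is pressed against the side of a notch with more than 40 N.
- camera: White camera head under the arm's outer end, 66 x 46 x 36 mm, lens down; origin at the middle of the underside of its housing, 200 mm from the swivel axis on the arm's centre line. Not to be touched.
- notebook_mid (a point): Middle of the tan spiral notebook (210 x 152 x 13 mm, loose). It lies roughly below the camera's place in the next notch, only within some 50 mm.
- mug_mid (a point): Middle of the white mug (92 x 127 x 95 mm with its handle, loose), half-way up.
- pencil_mid (a point): Middle of the yellow pencil (156 mm long, 7 mm thick, loose).
- stapler_mid (a point): Middle of the red and black stapler (148 x 37 x 40 mm, loose), half-way up.
- eraser_mid (a point): Middle of the small eraser in its blue sleeve (48 x 23 x 13 mm, loose).

How it is judged:
By the outcome, as a careful person would: the job done as asked, in the order asked, and still so for the second after the job is handed in, with the robot touching nothing.
It also fails if it takes over 53 s, if anything falls off the work surface, if the arm or the gripper's body presses on something with over 40 N, if the wrist force passes 120 N, or if a joint passes its speed limit or range.

## Working session

There is one attempt and no reset: what is moved stays moved. The work goes in short steps, Python scripts to look and compute and a shell command to move; the robot and the scene stay as the last step left them, time stands still between calls to the robot, and variables do not carry over. Pictures are saved under pics/ and viewed, at most 10 in all, crops included, and the job is handed in when it is done.

```bash
mkdir -p pics; cat > h.py <<'E'
import numpy as np, cv2
from plant import *
def ray(cam,px,m=None):
    m=m or camera_model(cam); P=np.array(m["pose"]); f=200/np.tan(np.radians(m["fov_y"])/2)
    d=P[:3,:3]@np.array([(px[0]-m["cx"])/f,-(px[1]-m["cy"])/f,-1]); return P[:3,3],d/np.linalg.norm(d)
def tri(rs):
    A=np.zeros((3,3));b=np.zeros(3)
    for o,d in rs:
        M=np.eye(3)-np.outer(d,d);A+=M;b+=M@o
    p=np.linalg.solve(A,b); return p,[float(np.linalg.norm((np.eye(3)-np.outer(d,d))@(p-o))) for o,d in rs]
E
python3 - <<'E'
from h import *
np.set_printoptions(precision=1,suppress=True)
for c in("scene","top","wrist"):
    im=capture(c); cv2.imwrite(f"pics/{c}0.png",im[:,:,::-1]); m=camera_model(c); print(c,{k:v for k,v in m.items() if k!="pose"},np.array(m["pose"])[:3,3])
    
R={}
for t in("ring_center","barrel_mid","swivel_axis","camera","stand","index_pin","notebook_mid","mug_mid"):
    rs=[]
    for c in("scene","top"):
        l=pinpoint(c,t)
        print(t,c,[(np.array(x["location"]),round(x["score"],2)) for x in l[:2]])
        if l: rs.append(ray(c,l[0]["location"]))
    if len(rs)==2: print("   ",*tri(rs))
o=get_obs();print(o["time"],o["tool_pos"],o["tcp_rot"])
a,b=cv2.imread("pics/scene0.png"),cv2.imread("pics/top0.png")
cv2.imwrite("pics/both.png",cv2.resize(np.vstack([a,b]),(480,600)))
E
```

```text
scene {'fov_y': 43.83867791737492, 'cx': 327.2488410065268, 'cy': 192.0797148298884} [-234.1  537.8  916. ]
top {'fov_y': 54.05926462928774, 'cx': 314.44668489866245, 'cy': 207.23219389537925} [ 476.4  -78.1 1147.7]
wrist {'fov_y': 68.55897395438456, 'cx': 319.29451365278817, 'cy': 201.8753456348147} [ 198.4 -492.1  383.5]
ring_center scene [(array([274.5, 168.8]), 0.53)]
ring_center top [(array([261.6, 187.6]), 0.55)]
    [601.1  26.8 264.3] [5.373181079464124, 5.373181079464139]
barrel_mid scene [(array([277.9, 182.5]), 0.67)]
barrel_mid top [(array([264.9, 194.8]), 0.71)]
    [589.9  24.9 229.8] [3.6639323496659495, 3.663932349665924]
swivel_axis scene [(array([306.4, 193. ]), 0.67)]
swivel_axis top [(array([299.6, 209.7]), 0.57)]
    [562.4 -48.3 180.1] [4.581793239113731, 4.581793239113803]
camera scene [(array([228.5, 205.7]), 0.8)]
camera top [(array([222.1, 177.4]), 0.55)]
    [641.6 135.5 181.9] [4.234737582179938, 4.234737582180011]
stand scene [(array([310.5, 246.5]), 0.74), (array([267.2, 296.2]), 0.29)]
stand top [(array([302.3, 212.9]), 0.66)]
    [565.6 -54.8  -5.1] [0.17351094469432038, 0.17351094469435324]
index_pin scene [(array([265.1, 297.5]), 0.16)]
index_pin top []
notebook_mid scene [(array([266.6, 297.7]), 0.96), (array([307.2, 189.1]), 0.18)]
notebook_mid top [(array([222.4, 177.7]), 0.57)]
    [630.5 142.5 -94.1] [80.62036299957286, 80.62036299957288]
mug_mid scene [(array([377. , 215.6]), 0.69)]
mug_mid top [(array([369.6, 231.7]), 0.79)]
    [ 505.4 -242.4   46.9] [1.363424777956575, 1.3634247779565316]
0.95 [ 129.8 -508.7  226.8] [3.1 0.  0.2]
```

View pics/both.png

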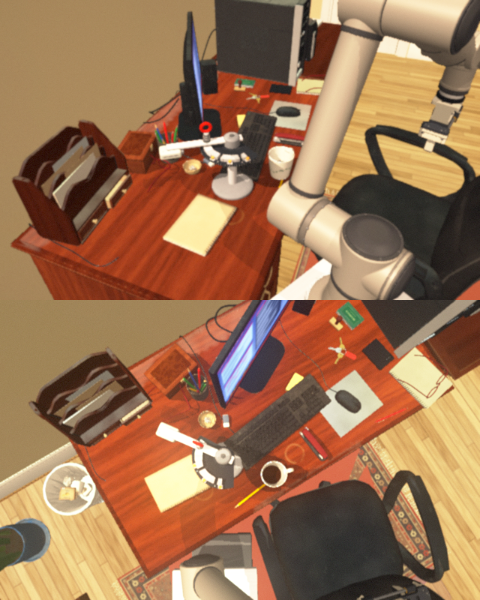

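View pics/top0.png

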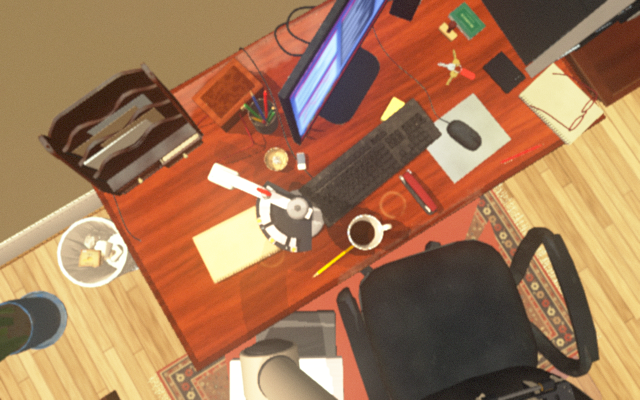

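```bash
cat >> h.py <<'E'
from scipy.spatial.transform import Rotation as Ro
from scipy.linalg import logm,expm
def T(p,r):
    M=np.eye(4);M[:3,3]=p;M[:3,:3]=r if np.ndim(r)==2 else Ro.from_euler("xyz",r).as_matrix();return M
def now(): o=get_obs();return T(o["tool_pos"],o["tcp_rot"])
def rows(A,B,n):
    E=np.real(expm(np.real(logm(np.linalg.inv(A)@B))/n)); return np.round(np.r_[E[:3,3]/30,np.degrees(Ro.from_matrix(E[:3,:3]).as_rotvec())/4],3)
E
python3 - <<'E'
from h import *
np.set_printoptions(precision=3,suppress=True)
o=get_obs();print(o["tcp_rot"],o["joint_positions"])
A=now();W=np.linalg.inv(A)@np.array(camera_model("wrist")["pose"]);print(W)
B=T([475,-20,345],[np.pi,0,0.8])
C=B@W;d=-C[:3,2];print("cam",C[:3,3],"hits",C[:3,3]+d*(190-C[2,3])/d[2])
U=A.copy();U[:3,3]=[130,-480,345]
for n in(18,20,22,24):print(n,rows(A,B,n))
X=A.copy()
for i in range(24):
    X=X@np.real(expm(np.real(logm(np.linalg.inv(A)@B))/24))
    if i%4==3:print(X[:3,3],np.hypot(*X[:2,3]))
E
```

```text
[3.141 0.    0.25 ] [-1.467  0.342  1.524  0.     1.275 -0.146]
[[   0.       0.965    0.262   70.524]
 [   1.       0.      -0.001    0.953]
 [  -0.001    0.262   -0.965 -157.218]
 [   0.       0.       0.       1.   ]]
cam [524.818  29.927 502.218] hits [466.051 -31.187 190.   ]
18 [ 1.012 -0.484 -0.219  0.     0.    -0.438]
20 [ 0.912 -0.434 -0.197  0.     0.    -0.394]
22 [ 0.829 -0.394 -0.179  0.     0.    -0.358]
24 [ 0.761 -0.36  -0.164  0.     0.    -0.328]
[ 205.283 -441.654  246.465] 487.03151769515745
[ 274.279 -367.955  266.17 ] 458.9334435492353
[ 336.236 -288.249  285.876] 442.87966430412564
[ 390.636 -203.205  305.582] 440.3279312338351
[ 437.02  -113.537  325.29 ] 451.52804688725934
[475. -20. 345.] 475.4208661806925
```

```bash
python3 - <<'E'
from h import *
np.set_printoptions(precision=3,suppress=True)
A=now();B=T([525,5,345],[np.pi,0,0.65]);print(rows(A,B,24))
E
```

```text
[ 0.806 -0.413 -0.164  0.     0.    -0.239]
```

```bash
python3 -m pendant '[0.806,-0.413,-0.164,0,0,-0.239,-1, 0.806,-0.413,-0.164,0,0,-0.239,-1, 0.806,-0.413,-0.164,0,0,-0.239,-1, 0.806,-0.413,-0.164,0,0,-0.239,-1, 0.806,-0.413,-0.164,0,0,-0.239,-1, 0.806,-0.413,-0.164,0,0,-0.239,-1, 0.806,-0.413,-0.164,0,0,-0.239,-1, 0.806,-0.413,-0.164,0,0,-0.239,-1, 0.806,-0.413,-0.164,0,0,-0.239,-1, 0.806,-0.413,-0.164,0,0,-0.239,-1, 0.806,-0.413,-0.164,0,0,-0.239,-1, 0.806,-0.413,-0.164,0,0,-0.239,-1]' && python3 -m pendant '[0.806,-0.413,-0.164,0,0,-0.239,-1, 0.806,-0.413,-0.164,0,0,-0.239,-1, 0.806,-0.413,-0.164,0,0,-0.239,-1, 0.806,-0.413,-0.164,0,0,-0.239,-1, 0.806,-0.413,-0.164,0,0,-0.239,-1, 0.806,-0.413,-0.164,0,0,-0.239,-1, 0.806,-0.413,-0.164,0,0,-0.239,-1, 0.806,-0.413,-0.164,0,0,-0.239,-1, 0.806,-0.413,-0.164,0,0,-0.239,-1, 0.806,-0.413,-0.164,0,0,-0.239,-1, 0.806,-0.413,-0.164,0,0,-0.239,-1, 0.806,-0.413,-0.164,0,0,-0.239,-1]'
python3 - <<'E'
from h import *
np.set_printoptions(precision=1,suppress=True)
m=camera_model("wrist");im=capture("wrist");cv2.imwrite("pics/w1.png",im[:,:,::-1])
np.save("m1.npy",m,allow_pickle=True)
capture("scene");capture("top")
for t in("ring_center","barrel_mid","swivel_axis","camera"):
    rs=[]
    for c in("wrist","scene","top"):
        l=pinpoint(c,t)
        print(t,c,[(np.array(x["location"]),round(x["score"],2)) for x in l[:2]])
        if l: rs.append(ray(c,l[0]["location"],m if c=="wrist" else None))
    if len(rs)>1: print("   ",*tri(rs))
print(get_obs()["time"])
E
```

```text
time: 2.15
tool_pos: [353.6, -270.9, 286.1]
tcp_rot: [3.141, -0.0, 0.451]
contact_force: [0.4, 0.6, 0.5]
grip_width: 92.0
finger_force: 0.0
time: 3.35
tool_pos: [525.1, 5.8, 344.9]
tcp_rot: [3.141, 0.0, 0.651]
contact_force: [-0.0, -0.6, -1.0]
grip_width: 92.2
finger_force: 0.0
ring_center wrist [(array([350.5, 127.1]), 0.92)]
ring_center scene [(array([276. , 171.2]), 0.61)]
ring_center top []
    [593.   23.7 259.3] [1.4808933977686842, 1.4808933977686893]
barrel_mid wrist [(array([295.1,  11.3]), 0.75), (array([349.5, 127.2]), 0.62)]
barrel_mid scene [(array([277.5, 181.8]), 0.96)]
barrel_mid top []
    [595.5  70.7 267.3] [48.14364671770307, 48.14364671770295]
swivel_axis wrist []
swivel_axis scene [(array([306.3, 191.5]), 0.94)]
swivel_axis top [(array([297.7, 210.4]), 0.62)]
    [559.4 -44.7 188.2] [3.5371164097950776, 3.5371164097949954]
camera wrist [(array([293.5,  11.5]), 0.67)]
camera scene [(array([229.3, 205.6]), 0.93)]
camera top [(array([223. , 175.3]), 0.36)]
    [648.1 131.9 176.8] [1.8996273100283827, 5.627178302233648, 6.272197514090072]
4.1
```

View pics/w1.png

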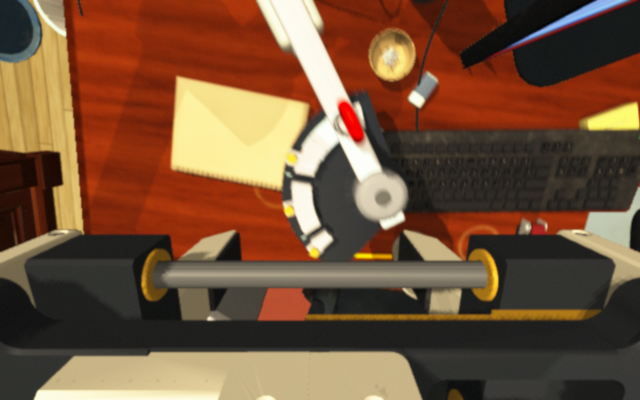

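```bash
python3 - <<'E'
from h import *
np.set_printoptions(precision=1,suppress=True)
m=np.load("m1.npy",allow_pickle=True).item()
def at(px,z): o,d=ray("wrist",px,m);return o+d*(z-o[2])/d[2]
im=cv2.imread("pics/w1.png")
ax=at((382,195),223);rg=at((350.5,127.1),264);b=at((296,30),212)
print(ax,rg,b,np.linalg.norm((rg-ax)[:2]),np.arctan2(*(rg-ax)[1::-1]),np.arctan2(*(b-ax)[1::-1]))
P=np.linalg.inv(np.array(m["pose"]));f=200/np.tan(np.radians(m["fov_y"])/2)
th=np.linspace(0.9,3.9,800);r=np.linspace(120,30,270)
R,TH=np.meshgrid(r,th,indexing="ij")
def warp(z):
    X=np.stack([ax[0]+R*np.cos(TH),ax[1]+R*np.sin(TH),np.full_like(R,z),np.ones_like(R)],-1)@P.T
    u=m["cx"]+f*X[...,0]/-X[...,2];v=m["cy"]-f*X[...,1]/-X[...,2]
    return cv2.remap(im,u.astype("f4"),v.astype("f4"),cv2.INTER_CUBIC)
w=warp(195)
for t in np.arange(1,3.9,.1):
    c=int((t-.9)/3*799);cv2.line(w,(c,0),(c,8 if round(t*10)%5 else 20),(0,255,0),1)
cr=cv2.resize(im[80:270,240:420],None,fx=1.7,fy=1.7,interpolation=cv2.INTER_CUBIC)
o=np.zeros((600,800,3),np.uint8);o[:270]=w;o[273:273+cr.shape[0],:cr.shape[1]]=cr
cv2.imwrite("pics/polar.png",o)
E
```

```text
[564.1 -43.4 223. ] [593.5  25.5 264. ] [631.6 111.2 212. ] 74.93172817694892 1.167386963828891 1.158890542903491
```

View pics/polar.png

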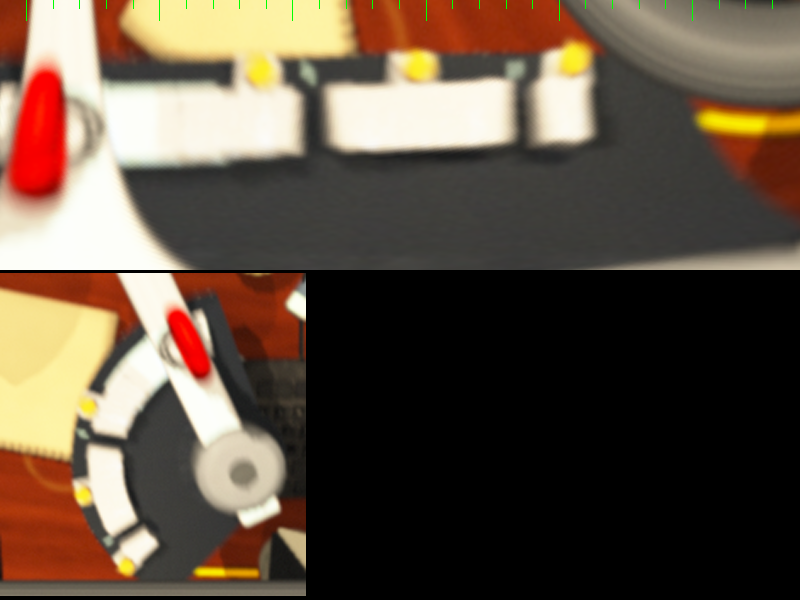

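```bash
python3 - <<'E'
from h import *
np.set_printoptions(precision=1,suppress=True)
m=np.load("m1.npy",allow_pickle=True).item()
w=ray("wrist",(462,65),m)
for p in((300,138),(282,97)):print(tri([w,ray("top",p)]))
for z in(50,100,200,300,400):print(z,w[0]+w[1]*(z-w[0][2])/w[1][2])
for p in((300,138),(282,97),(385,0)):
  o,d=ray("top",p)
  print([ (o+d*(z-o[2])/d[2])[:2] for z in(100,300,450)])
a=cv2.imread("pics/scene0.png")[0:260,180:380];b=cv2.imread("pics/w1.png")[0:140,400:640]
o=np.zeros((520,800,3),np.uint8);o[:520,:400]=cv2.resize(a,(400,520));o[:233,400:]=cv2.resize(b,(400,233));cv2.imwrite("pics/mon.png",o)
E
```

```text
(array([762.3, -57.2,  76.9]), [6.940924546903059, 6.940924546903108])
(array([761.5, -22.4, 229.2]), [63.3197289824526, 63.31972898245282])
50 [766.6 -66.6  50. ]
100 [746.1 -54.  100. ]
200 [705.2 -28.7 200. ]
300 [664.2  -3.4 300. ]
400 [623.3  21.8 400. ]
[array([762.5, -54.7]), array([707.9, -59.2]), array([666.9, -62.5])]
[array([878.7,  -7.5]), array([801.9, -21. ]), array([744.3, -31.1])]
[array([1155.3, -302.7]), array([1025.7, -259.8]), array([ 928.5, -227.6])]
```

View pics/mon.png

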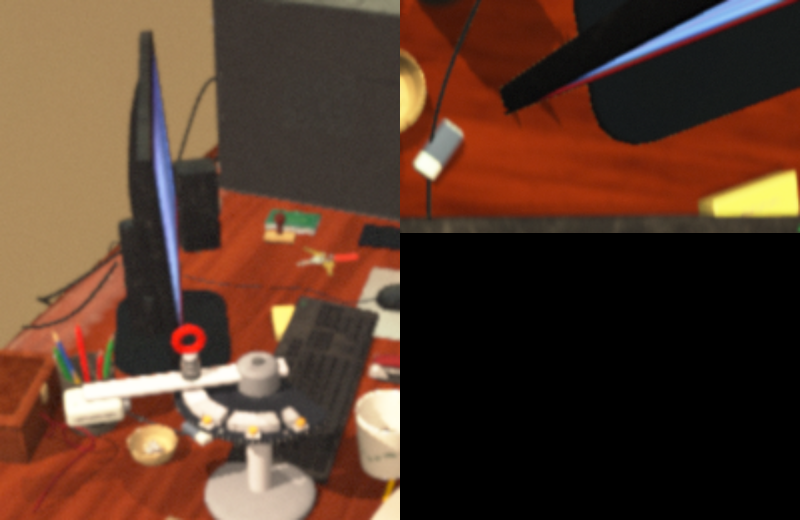

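```bash
python3 - <<'E'
from h import *
np.set_printoptions(precision=3,suppress=True)
print(rows(now(),T([595,28,303],[np.pi,0,1.163]),8))
E
```

```text
[ 0.266  0.164  0.174  0.     0.    -0.919]
```

```bash
python3 -m pendant '[0.266,0.164,0.174,0,0,-0.919,-1, 0.266,0.164,0.174,0,0,-0.919,-1, 0.266,0.164,0.174,0,0,-0.919,-1, 0.266,0.164,0.174,0,0,-0.919,-1, 0.266,0.164,0.174,0,0,-0.919,-1, 0.266,0.164,0.174,0,0,-0.919,-1, 0.266,0.164,0.174,0,0,-0.919,-1, 0.266,0.164,0.174,0,0,-0.919,-1, 0,0,0,0,0,0,-0.2, 0,0,0,0,0,0,-0.2]'
python3 - <<'E'
from h import *
np.set_printoptions(precision=1,suppress=True)
m1=np.load("m1.npy",allow_pickle=True).item()
m=camera_model("wrist");im=capture("wrist");cv2.imwrite("pics/w2.png",im[:,:,::-1]);np.save("m2.npy",m,allow_pickle=True)
capture("scene")
for t in("ring_center","barrel_mid","camera","swing_arm"):
  for c in("wrist","scene"):
    l=pinpoint(c,t);print(t,c,[(np.array(x["location"]),round(x["score"],2)) for x in l[:2]])
    if l and t=="ring_center" and c=="wrist":
        print(tri([ray("wrist",l[0]["location"],m),ray("wrist",(350.5,127.1),m1)]))
        o,d=ray("wrist",l[0]["location"],m);print("z264",o+d*(264-o[2])/d[2])
l=regions_of("wrist","ring_center")
for x in l[:2]:
    ys,xs=np.nonzero(x["pixels"]);print(x["score"],xs.min(),xs.max(),ys.min(),ys.max(),xs.mean(),ys.mean())
print(now(),get_obs()["grip_width"],get_obs()["time"])
E
```

```text
time: 5.1
tool_pos: [594.9, 28.2, 302.9]
tcp_rot: [-3.141, 0.0, 1.162]
contact_force: [0.3, -0.5, -0.0]
grip_width: 80.3
finger_force: 0.0
ring_center wrist [(array([318.4, 228.9]), 0.72)]
(array([593.6,  25.4, 265.5]), [0.2890736567948031, 0.28907365679489616])
z264 [593.6  24.7 264. ]
ring_center scene [(array([307.3, 245.9]), 0.64), (array([273.9, 168.2]), 0.51)]
barrel_mid wrist [(array([319.5, 211. ]), 0.78)]
barrel_mid scene [(array([276.3, 185. ]), 0.69)]
camera wrist []
camera scene [(array([226.7, 204.1]), 0.73)]Traceback (most recent call last):
  File "<stdin>", line 8, in <module>
ValueError: it knows: barrel_mid, camera, eraser_mid, index_pin, mug_mid, notebook_mid, pencil_mid, ring_center, stand, stapler_mid, swivel_axis
```

View pics/w2.png

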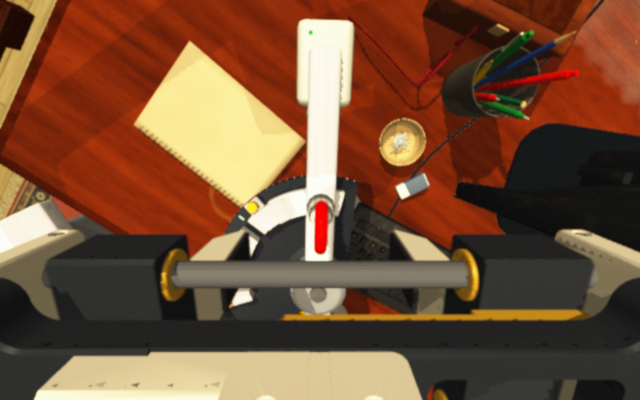

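```bash
python3 -m pendant '[-0.03,0,0.4,0,0,0,0.2, -0.03,0,0.4,0,0,0,0.4, -0.03,0,0.4,0,0,0,0.5, 0,0,0.4,0,0,0,0.5, 0,0,0.3,0,0,0,0.5, 0,0,0,0,0,0,0.5, 0,0,0,0,0,0,0.5, 0,0,0,0,0,0,0.5, 0,0,0,0,0,0,0.6, 0,0,0,0,0,0,0.65]'
```

```text
time: 6.5
tool_pos: [594.2, 25.8, 246.5]
tcp_rot: [3.141, -0.0, 1.164]
contact_force: [0.1, -0.1, 0.1]
grip_width: 16.9
finger_force: 0.0
```

```bash
python3 -m pendant '[0,0,0,0,0,0,0.78, 0,0,0,0,0,0,0.82, 0,0,0,0,0,0,0.9, 0,0,0,0,0,0,1]'
```

```text
time: 6.9
tool_pos: [593.9, 25.8, 246.2]
tcp_rot: [-3.142, -0.0, 1.163]
contact_force: [-0.8, 0.5, 1.3]
grip_width: 8.6
finger_force: 30.0
```

```bash
python3 -m pendant '[0,0,-0.11,0,0,0,1, 0,0,-0.11,0,0,0,1, 0,0,-0.11,0,0,0,1, 0,0,-0.11,0,0,0,1, 0,0,0,0,0,0,1]'
python3 - <<'E'
from h import *
np.set_printoptions(precision=3,suppress=True)
im=capture("wrist");cv2.imwrite("pics/w3.png",im[:,:,::-1])
A=now()
ax=np.array([0.0,0,0])
# nominal: axis 82 mm behind the ring along tool x (grasp taken at ring centre)
ang=0.75;L=T([-78,0,0],np.eye(3))
for Rr in (78,82):
    L=T([-Rr,0,0],np.eye(3));B=A@L@T([0,0,0],Ro.from_rotvec([0,0,-ang]).as_matrix())@np.linalg.inv(L)
    print(Rr,rows(A,B,20),B[:3,3],(A@L)[:3,3])
E
```

```text
time: 7.4
tool_pos: [593.5, 26.0, 259.0]
tcp_rot: [-3.14, 0.0, 1.164]
contact_force: [-1.7, 3.1, -8.8]
grip_width: 8.6
finger_force: 30.0
78 [-0.002 -0.097  0.     0.    -0.    -0.537] [536.397  27.769 258.891] [562.616 -45.692 258.831]
82 [-0.002 -0.102  0.     0.    -0.    -0.537] [533.468  27.863 258.896] [561.031 -49.365 258.832]
```

```bash
python3 -m pendant '[-0.002,-0.109,0,0,0,-0.573,1, -0.002,-0.109,0,0,0,-0.573,1, -0.002,-0.109,0,0,0,-0.573,1, -0.002,-0.109,0,0,0,-0.573,1, -0.002,-0.109,0,0,0,-0.573,1, -0.002,-0.109,0,0,0,-0.573,1]'
```

```text
time: 8.05
tool_pos: [575.1, 31.7, 258.9]
tcp_rot: [-3.141, -0.001, 1.405]
contact_force: [0.4, 2.6, -9.2]
grip_width: 8.4
finger_force: 30.0
```

```bash
python3 -m pendant '[-0.002,-0.109,0,0,0,-0.573,1, -0.002,-0.109,0,0,0,-0.573,1, -0.002,-0.109,0,0,0,-0.573,1, -0.002,-0.109,0,0,0,-0.573,1, -0.002,-0.109,0,0,0,-0.573,1, -0.002,-0.109,0,0,0,-0.573,1]'
```

```text
time: 8.65
tool_pos: [555.5, 32.9, 258.9]
tcp_rot: [-3.141, -0.001, 1.645]
contact_force: [0.9, 3.4, -8.6]
grip_width: 8.5
finger_force: 30.0
```

```bash
python3 -m pendant '[-0.002,-0.109,0,0,0,-0.573,1, -0.002,-0.109,0,0,0,-0.573,1, -0.002,-0.109,0,0,0,-0.573,1, -0.002,-0.109,0,0,0,-0.573,1, -0.002,-0.109,0,0,0,-0.573,1, -0.002,-0.109,0,0,0,-0.573,1, 0,0,0,0,0,0,1]'
python3 - <<'E'
from h import *
m=camera_model("wrist");im=capture("wrist");cv2.imwrite("pics/w4.png",cv2.resize(im[150:330,170:470,::-1],None,fx=2.6,fy=2.6));np.save("m4.npy",m,allow_pickle=True)
E
```

```text
time: 9.35
tool_pos: [535.8, 29.1, 259.0]
tcp_rot: [-3.141, -0.001, 1.884]
contact_force: [-2.3, 4.4, -9.3]
grip_width: 8.3
finger_force: 30.0
```

View pics/w4.png

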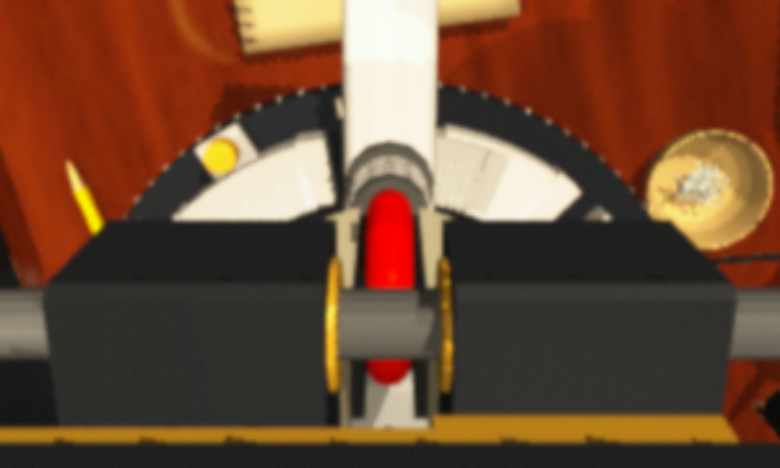

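```bash
python3 - <<'E'
from h import *
np.set_printoptions(precision=3,suppress=True)
m=np.load("m4.npy",allow_pickle=True).item();A=now();Ai=np.linalg.inv(A)
def q(x,y,z):
    o,d=ray("wrist",(170+x/2.6,150+y/2.6),m);p=o+d*(z-o[2])/d[2];return (Ai@np.r_[p,1])[:3]+[82,0,0]
for n,x,y,z in(("edge out",326,130,196),("edge in",333,190,196),("mark",338,105,186),("beamL",343,60,212),("beamR",438,60,212),("beamL2",343,150,212),("barrel",389,190,239)):
    p=q(x,y,z);print(n,p,np.hypot(*p[:2]),"ccw ang",-np.arctan2(p[1],p[0]))
E
```

```text
edge out [ 92.853 -18.577  62.978] 94.69283748799775 ccw ang 0.19746727050279164
edge in [ 73.908 -16.816  62.953] 75.79659740957901 ccw ang 0.2237146083823406
mark [ 98.199 -15.538  72.982] 99.42077018423736 ccw ang 0.15693255578200566
beamL [116.702 -12.26   47.001] 117.34398479223701 ccw ang 0.1046715298965958
beamR [116.745  13.417  46.973] 117.51388651331739 ccw ang -0.1144204535653196
beamL2 [ 91.354 -12.614  46.97 ] 92.22034044488039 ccw ang 0.13720794194713534
barrel [89.096  0.184 19.953] 89.09604754566996 ccw ang -0.0020655338425799477
```

```bash
python3 -m pendant '[0,0,0.05,0,0,0,1, 0,0,0.05,0,0,0,1, 0,0,0,0,0,0,0.75, 0,0,0,0,0,0,0.35, 0,0,0,0,0,0,0.35, 0,0,0,0,0,0,0.35, 0,0,0.2,0,0,0,0.35, 0,0,0.25,0,0,0,0.35, 0,0,0.2,0,0,0,0.35, 0,0,0.12,0,0,0,0.4, 0,0,0,0,0,0,0.45, 0,0,0,0,0,0,0.47]'
```

```text
time: 10.6
tool_pos: [536.5, 28.6, 233.1]
tcp_rot: [-3.142, 0.0, 1.884]
contact_force: [-0.2, 0.1, -0.2]
grip_width: 24.9
finger_force: 0.0
```

```bash
python3 -m pendant '[0,-0.041,0,0,0,-0.215,0.47, 0,-0.041,0,0,0,-0.215,0.47, 0,-0.041,0,0,0,-0.215,0.47, 0,-0.041,0,0,0,-0.215,0.47, 0,-0.041,0,0,0,-0.215,0.47, 0,-0.041,0,0,0,-0.215,0.47, 0,-0.041,0,0,0,-0.215,0.47]'
```

```text
time: 11.3
tool_pos: [529.4, 25.8, 233.4]
tcp_rot: [3.139, 0.001, 1.99]
contact_force: [5.4, 1.0, -2.5]
grip_width: 24.7
finger_force: 2.6
```

```bash
python3 -m pendant '[0,-0.027,0,0,0,-0.143,0.47, 0,-0.027,0,0,0,-0.143,0.47]'
```

```text
time: 11.5
tool_pos: [527.9, 25.1, 233.4]
tcp_rot: [3.139, 0.001, 2.01]
contact_force: [4.3, 1.4, -0.9]
grip_width: 24.2
finger_force: 2.5
```

```bash
for i in 1; do python3 -m pendant '[0,-0.027,0,0,0,-0.143,0.47, 0,-0.027,0,0,0,-0.143,0.47]'; done
```

```text
time: 11.7
tool_pos: [526.4, 24.5, 233.4]
tcp_rot: [3.139, 0.001, 2.03]
contact_force: [5.5, 2.7, -1.8]
grip_width: 24.3
finger_force: 2.8
```

```bash
python3 -m pendant '[0,-0.027,0,0,0,-0.143,0.47, 0,-0.027,0,0,0,-0.143,0.47]'
```

```text
time: 11.9
tool_pos: [525.0, 23.8, 233.4]
tcp_rot: [3.139, 0.001, 2.05]
contact_force: [5.0, 2.3, -1.7]
grip_width: 24.7
finger_force: 2.5
```

```bash
python3 -m pendant '[0,-0.027,0,0,0,-0.143,0.47]'
```

```text
time: 12.0
tool_pos: [523.9, 23.3, 233.4]
tcp_rot: [3.14, 0.001, 2.06]
contact_force: [2.0, 0.0, 0.3]
grip_width: 24.6
finger_force: 0.9
```

```bash
python3 -m pendant '[0,-0.027,0,0,0,-0.143,0.47]'
```

```text
time: 12.1
tool_pos: [522.6, 22.7, 233.4]
tcp_rot: [3.141, 0.0, 2.07]
contact_force: [0.7, 0.8, 0.0]
grip_width: 24.5
finger_force: 0.8
```

```bash
python3 - <<'E'
from h import *
np.set_printoptions(precision=1,suppress=True)
m=camera_model("wrist");w=capture("wrist");s=capture("scene")
for t in("ring_center","barrel_mid"):
    l=pinpoint("wrist",t);k=pinpoint("scene",t)
    print(t,[(np.array(x["location"]),round(x["score"],2)) for x in l[:1]+k[:1]])
    if l and k: print(tri([ray("wrist",l[0]["location"],m),ray("scene",k[0]["location"])]))
o=np.zeros((480,800,3),np.uint8);o[:480,:500]=cv2.resize(w[150:294,240:390],(500,480),interpolation=2);o[:300,500:]=cv2.resize(s[140:240,220:320],(300,300),interpolation=2);cv2.imwrite("pics/w5.png",o[:,:,::-1])
E
```

```text
ring_center [(array([324.1, 271.5]), 0.88), (array([292.1, 183.6]), 0.55)]
(array([524.8,  23.7, 262.2]), [0.36132666536565133, 0.3613266653656687])
barrel_mid [(array([305.9, 191.8]), 0.19)]
```

View pics/w5.png

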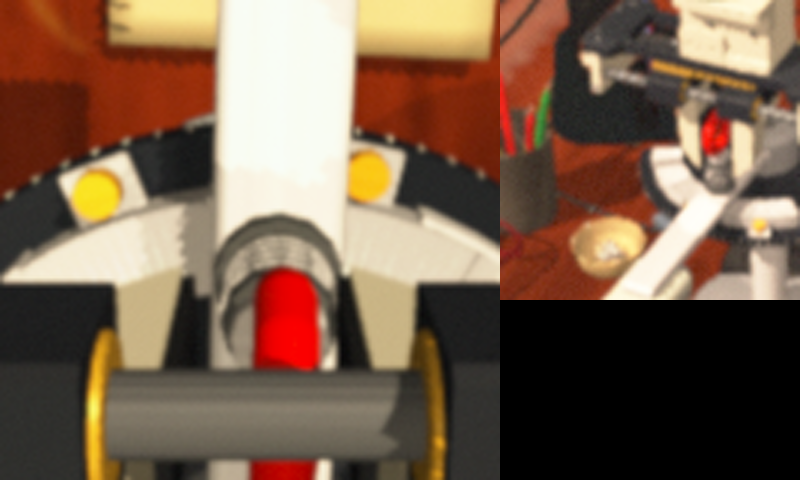

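```bash
python3 -m pendant '[0,-0.03,0,0,0,0,0.47]'
```

```text
time: 12.5
tool_pos: [521.8, 22.4, 233.1]
tcp_rot: [3.141, -0.0, 2.068]
contact_force: [1.9, 1.0, 1.0]
grip_width: 23.9
finger_force: 0.8
```

```bash
python3 -m pendant '[0,-0.03,0,0,0,0,0.47]'
```

```text
time: 12.6
tool_pos: [520.9, 22.0, 233.1]
tcp_rot: [3.141, -0.0, 2.069]
contact_force: [0.2, 1.1, 1.6]
grip_width: 24.7
finger_force: 0.8
```

```bash
python3 -m pendant '[0,-0.03,0,0,0,0,0.47]'
```

```text
time: 12.7
tool_pos: [520.4, 21.7, 233.2]
tcp_rot: [3.141, -0.0, 2.069]
contact_force: [3.0, 3.2, -1.3]
grip_width: 24.3
finger_force: 2.4
```

```bash
python3 -m pendant '[0,-0.02,0,0,0,0,0.47]'
```

```text
time: 12.8
tool_pos: [520.2, 21.7, 233.2]
tcp_rot: [3.14, -0.0, 2.069]
contact_force: [4.9, 4.5, -1.2]
grip_width: 24.3
finger_force: 3.3
```

```bash
python3 -m pendant '[0,0.06,0,0,0,0,0.4, 0,0.02,0,0,0,0,0.1, 0,0,0,0,0,0,-0.2, 0,0,0,0,0,0,-0.2, 0,0,-0.4,0,0,0,-0.2, 0,0,-0.8,0,0,0,-0.2, 0,0,-0.8,0,0,0,-0.2, 0,0,-0.8,0,0,0,-0.2, 0,0,-0.5,0,0,0,-0.2, 0,0,0,0,0,0,-0.2]'
python3 - <<'E'
from h import *
np.set_printoptions(precision=1,suppress=True)
m=camera_model("wrist");w=capture("wrist");s=capture("scene")
for t in("ring_center","barrel_mid","camera","mug_mid"):
    l=pinpoint("wrist",t);k=pinpoint("scene",t)
    print(t,[(np.array(x["location"]),round(x["score"],2)) for x in l[:1]+k[:1]])
    if l and k: print(tri([ray("wrist",l[0]["location"],m),ray("scene",k[0]["location"])]))
o=np.vstack([w,s])[:,:,::-1];cv2.imwrite("pics/w6.png",cv2.resize(o,(480,600),interpolation=3))
E
```

```text
time: 13.8
tool_pos: [522.6, 22.1, 335.2]
tcp_rot: [3.137, 0.003, 2.068]
contact_force: [0.4, 0.2, -0.5]
grip_width: 55.4
finger_force: 0.0
ring_center [(array([318.8, 211.7]), 0.6), (array([291.9, 183.9]), 0.53)]
(array([524.4,  22.2, 261.5]), [2.2800163001968463, 2.2800163001968574])
barrel_mid [(array([317.9, 200.3]), 0.75), (array([292.6, 196. ]), 0.86)]
(array([523.5,  22.3, 227.7]), [2.255900410169823, 2.255900410169898])
camera [(array([270.9, 242.5]), 0.82)]
mug_mid [(array([277.2, 218.1]), 0.66)]
```

View pics/w6.png

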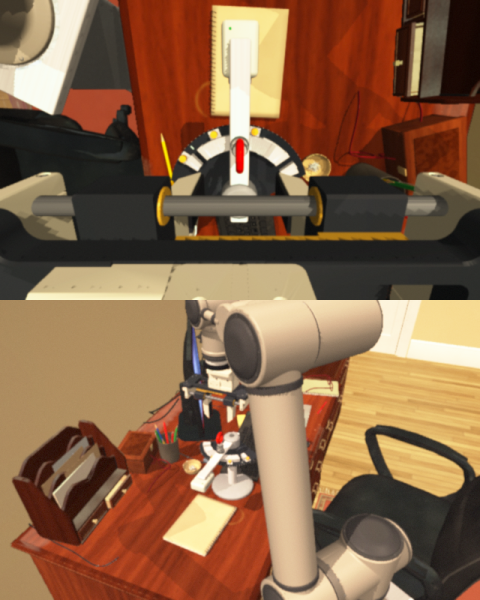

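The pictures show the arm over the notebook. The ring sits about 34 mm above the barrel middle, where 37 mm means home and about 47 mm would mean riding on the steel, so the pin is down in the notch.

```bash
python3 -c "
from plant import close_job
print(close_job())"
```

```text
the job is handed in; nothing more can be done
None
```

The document camera now stands over the notebook, with the pin dropped home in the next notch about 0.87 rad counter-clockwise of park; the job is handed in with the robot clear of everything.

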